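Line up the yard traverser and draw the boxcar aboard

TASK

On the model railway's traverser, lift the release bar, slide the deck until its track lines up with the road on which the roofed boxcar stands, and let the bar drop so that the deck is caught there. Then draw the boxcar along the rails, without lifting it off them, until it stands wholly on the deck, and let go of it. Leave the tank wagon and the open wagon where they stand.

Things in the scene. Friction and masses are not known exactly. Their poses are not given: they have to be found in the camera images.
- traverser: fixed plywood base, 280 x 400 mm, flat on the table; origin: centre of its underside. x = way the deck slides, y = way of the rails. Three parallel roads (tracks) at x = -80, 0, +80 mm, from y = -195 to -23 mm, rail tops 28 mm above the origin, a buffer stop at each -y end. One wagon stands on each road; which on which varies. Notched steel rack (pitch 20 mm) at y = +165 mm
- deck (a joint): slide of the wooden deck along the base's +x, m: 0.00 lines up with the road at x = -80 mm, 0.08 with the middle one, 0.16 with that at x = +80 mm. Travel -0.004 to 0.164. A notch every 0.02 from 0 to 0.16; starts caught at 0.04. Friction 1 to 2 N; slides only while the bar is up
- deck_mid (a point): on the centre line of the deck's track at rail-top height, half-way along the deck (base axes; base y = +60 mm). Deck 62 mm wide in x, 160 mm long in y (-80 to +80 mm from here); rails level with the roads', gap 3 mm. A wooden stop across its +y end: face at y = +70 mm from here, top 20 mm above the rails
- bar (a joint): height of the release bar, which the deck carries, m: 0 fully down in a notch, clear of the rack above 0.011, end of travel 0.022. Spring and weight push it down with 6 to 8 N. Let go within 8 mm of a notch's place, it drops in and centres the deck to about 1 mm
- bar_grip (a point): centre of the black grip on the release bar, 14 mm thick in x, 50 mm long in y, 18 mm tall (base axes); 105 mm from deck_mid towards +y and 51 mm above the rail tops when down. Pinch it across its thickness from above: below it is only a 6 mm thick blade, for 23 mm down to the guide
- boxcar_mid (a point): centre of the roofed boxcar (closed, flat-topped box), 42 mm wide in x, 112 mm long in y, 120 mm over couplings (base axes); top 26 mm above, rail tops 30 mm below this point. 0.11 to 0.22 kg. Wheel flanges run between the rails with 2 mm of play each side. 38 mm clear to a wagon on the next road
- tankcar_mid (a point): centre of the tank wagon (lying cylinder 36 mm in diameter, 110 mm long frame, 57 mm tall), 30 mm above the rail tops; a bystander
- opencar_mid (a point): centre of the open wagon (low, empty, open-topped box 42 x 110 mm, 37 mm tall), 24 mm above the rail tops; a bystander
Things that resemble listed ones, but are neither listed nor needed, are in the scene too. What is shaped like the part that bears boxcar_mid but pink or turquoise is not meant.

How it is judged:
On the way:
1. the deck is lined up with the boxcar's road and caught there by the bar, the boxcar still on its road (x of boxcar_mid in the frame of deck_mid between -0.006 and 0.006 m and value of joint bar below 0.004 m and y of boxcar_mid in the frame of deck_mid below -0.13 m), for 0.3 s.
At the end, for the whole second after the job is handed in: The release bar is down in a notch (within 4 mm of fully down) and the deck at rest; the boxcar stands upright on the deck's rails (height within 3 mm, sideways within 6 mm, turned less than 0.1 rad), wholly on the deck: its centre between 20 mm short of and 14 mm beyond deck_mid along the rails (value of joint bar below 0.004 m and x of boxcar_mid in the frame of deck_mid between -0.006 and 0.006 m and y of boxcar_mid in the frame of deck_mid between -0.02 and 0.014 m and z of boxcar_mid in the frame of deck_mid between 0.027 and 0.033 m and angle between boxcar_mid's own z axis and vertical below 0.06 rad and angle between the y axis of boxcar_mid and the y axis of deck_mid, either way round below 0.1 rad and velocity of joint deck between -0.01 and 0.01 m/s); the robot touches nothing.
It fails at once if the boxcar is lifted more than 12 mm off the rails (z of boxcar_mid in the frame of deck_mid above 0.042 m).
It fails at once if the boxcar is tipped over (angle between boxcar_mid's own z axis and vertical above 0.35 rad).
It fails at once if the tank wagon or the open wagon is moved more than 20 mm (distance of any of tankcar_mid, opencar_mid from where it was at the start of the episode above 0.02 m).
It also fails if it takes over 48 s, if anything falls off the work surface, if the arm or the gripper's body presses on something with over 40 N, if the wrist force passes 120 N, or if a joint passes its speed limit or range.

ROBOT

A 6-joint arm with a two-finger parallel gripper is mounted at the origin on the work surface. World frame = base frame: x ahead of the robot, y to its left, z up, the work surface at z = 0. Lengths are in m, angles in rad, forces in N, time in s.
With the tool pointing down it reaches from about 0.275 to 0.875 m from the base axis. Payload 12.5 kg.
Tool frame: the origin (TCP) lies midway between the tips of the shut fingers; the grasp point (between the pads) lies 19 mm behind it; z points along the fingers, x is the direction in which the jaws open and shut, and the axes are right-handed (so a half turn about z gives the same grasp; the last joint's range is limited). The gripper opens to 85 mm and grips with 20 to 120 N. Pads are 22 mm wide; open, the fingers measure 114 mm over their backs; the gripper's body (76 mm by 85 mm) begins 54 mm behind the grasp point. The pads swing forward as they close: fully open they stand 13 mm farther back than shut.
Start: joints at [-1.331, 0.351, 1.652, -0, 1.139, -0.085], TCP at [0.176, -0.521, 0.231] pointing down, gripper open.
Joint ranges: [-2.75, 2.75], [-0.79, 2.1], [0.01, 2.65], [-1.57, 4.71], [0.07, 3.14], [-2.87, 2.87]. Speed limits (rad/s): [2.22, 2.22, 2.79, 3.14, 3.14, 3.14].

INTERFACE

Orientations are given as a unit quaternion [x, y, z, w].
In Python, from workcell import robot gives the robot as it stands.
- The arm moves only by the tool apply_moves, never from a script. Its argument "commands" is a list that holds one entry, the list of rows, each a list of 5 numbers: the shift along the tool's x, y, z in mm, then the turn about the tool's z in rad, then the opening, from 0 (shut) to 1 (fully open). In form: [[[dx, dy, dz, spin, grip], ...]]. A call has 1 to 10 rows; each row is the pose to reach, as a shift and turn from the pose commanded when the call began, along the tool's axes at that moment; what a row does not reach only later rows make up. A row lasts 1/10 s, in which the tool goes at most 50 mm and 8.59 degrees, less where a joint would pass 70% of its speed; a pose out of reach is approached as far as the arm can. A call with a gripper value outside its range is refused whole. The fingers move at their own pace and stop on an object; "force" is the grip in N (left out, the last holds). Time passes only in rows, so rows that repeat a pose let the fingers close. It gives the time, the measured TCP pose, the force and the opening at its end, in the units of the state.
- robot.sense(): the state, without advancing time (a new reading comes with each control period).
- robot.get_image(name): name is "side" or "top" or "wrist"; returns a dict with "image" (420x560x3 uint8, blue, green, red), "K" (3x3 intrinsics, pixels), "cam_to_world" (4x4, takes a point from camera to world coordinates). Camera axes: x right, y up, looking along -z (the intrinsics and any distortion apply to the point x, -y, -z); pixel columns grow to the right and rows downward; lengths in m; the calibration is good to about 2 mm. A picture is of the moment at which its call begins. There is no depth.
- robot.sign_off(): hands the job in, once; it reports no verdict.
The state is a dict: "clock": time; "joint_positions": joint angles; "dq": joint speeds; "joint_efforts": joint torques, N m; "ee_pos": TCP position; "tcp_rot": TCP orientation; "wrist_force": force on the tool from outside, world axes, zero at the start; "moment": the same for the moment, N m; "width": opening from 0.0 (shut) to 1.0 (fully open).
Only numpy, scipy, OpenCV 4.12 (cv2) and the standard library are available. Lean on these libraries where they do the work, as an engineer would, in place of code of your own. Each camera call takes 0.05 s, during which the arm holds its last target.

## Working session

There is one attempt and no reset: what is moved stays moved. The work goes in short steps, Python scripts to look and compute and a tool call to move; the robot and the scene stay as the last step left them, time stands still between calls to the robot, and variables do not carry over. Pictures are saved under pics/ and viewed, and the job is handed in when it is done.

Besides the shell and the picture viewer there is one more tool, called after "Emit:" as name([rows], argument=value, ...), one row to a line, values as JSON. apply_moves: Moves the arm, as the interface text tells. Its arguments: {"type":"object","properties":{"commands":{"type":"array","items":{"type":"array","items":{"type":"array","items":{"type":"number"}}}},"force":{"type":"number"}},"required":["commands"]}

```bash
mkdir -p pics; ls; python3 - <<'E'
from workcell import robot
import cv2, numpy as np
s=robot.sense(); print(s)
for n in ["top","side","wrist"]:
    d=robot.get_image(n); cv2.imwrite(f"pics/{n}0.png",d["image"]); np.savez(f"cal_{n}0.npz",K=d["K"],T=d["cam_to_world"]); print(n,[k for k in d],d["K"],d["cam_to_world"].round(4) if hasattr(d["cam_to_world"],'round') else d["cam_to_world"])
E
```

```text
pics
{'clock': 0.0, 'joint_positions': array([-1.33057482e+00,  3.51251743e-01,  1.65245343e+00,  2.01317315e-05,
        1.13911576e+00, -8.46091235e-02]), 'dq': array([ 2.11963419e-05, -6.17585063e-04,  5.21257256e-05,  1.43020264e-03,
       -9.02053207e-04,  9.73951212e-04]), 'joint_efforts': array([ 4.84062766e-04, -5.06102228e+01, -2.91405791e+01, -6.84746033e-05,
        4.52000939e-03, -7.05440783e-06]), 'ee_pos': array([ 0.17547229, -0.52088925,  0.23073878]), 'tcp_rot': array([ 8.12139084e-01, -5.83463564e-01, -4.60760519e-04, -4.06138896e-04]), 'wrist_force': array([ 0.35719726, -0.81110075,  0.800521  ]), 'moment': array([0.00741425, 0.00952423, 0.00823126]), 'width': 1.003218148653733}
top ['image', 'K', 'cam_to_world'] [[403.10864269   0.         284.46190406]
 [  0.         403.10864269 213.25923742]
 [  0.           0.           1.        ]] [[ 1.4700e-02  9.9350e-01 -1.1300e-01  3.9370e-01]
 [-9.9990e-01  1.5200e-02  3.4000e-03 -7.0000e-04]
 [ 5.1000e-03  1.1290e-01  9.9360e-01  1.0264e+00]
 [ 0.0000e+00  0.0000e+00  0.0000e+00  1.0000e+00]]
side ['image', 'K', 'cam_to_world'] [[454.05016422   0.         284.31279427]
 [  0.         454.05016422 203.20345577]
 [  0.           0.           1.        ]] [[-0.7997  0.3258 -0.5043 -0.0674]
 [-0.6004 -0.4238  0.6782  0.7402]
 [ 0.0073  0.8451  0.5345  0.6583]
 [ 0.      0.      0.      1.    ]]
wrist ['image', 'K', 'cam_to_world'] [[331.6363099    0.         278.69543898]
 [  0.         331.6363099  206.61788551]
 [  0.           0.           1.        ]] [[ 0.3191  0.9145  0.2488  0.2382]
 [-0.9477  0.3082  0.0826 -0.4993]
 [-0.0012 -0.2622  0.965   0.3732]
 [ 0.      0.      0.      1.    ]]
```

View pics/top0.png

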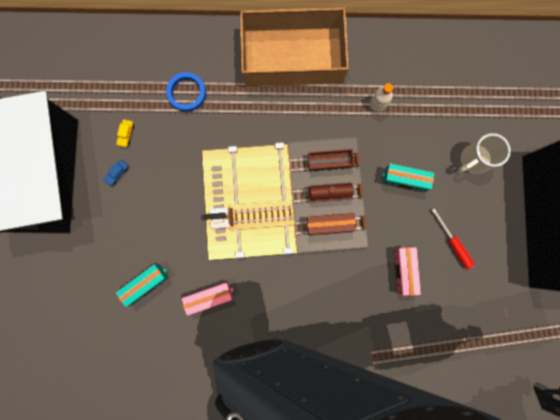

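View pics/side0.png

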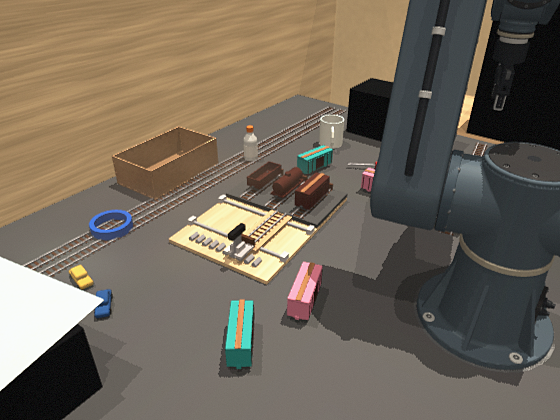

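```bash
python3 - <<'E'
import cv2
a=cv2.imread("pics/top0.png")
cv2.imwrite("pics/top0c.png",cv2.resize(a[130:270,195:375],None,fx=4.4,fy=4.2,interpolation=cv2.INTER_CUBIC))
b=cv2.imread("pics/side0.png")
cv2.imwrite("pics/side0c.png",cv2.resize(b[140:290,160:360],None,fx=4,fy=4,interpolation=cv2.INTER_CUBIC))
E
```

```text
(no output)
```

View pics/top0c.png

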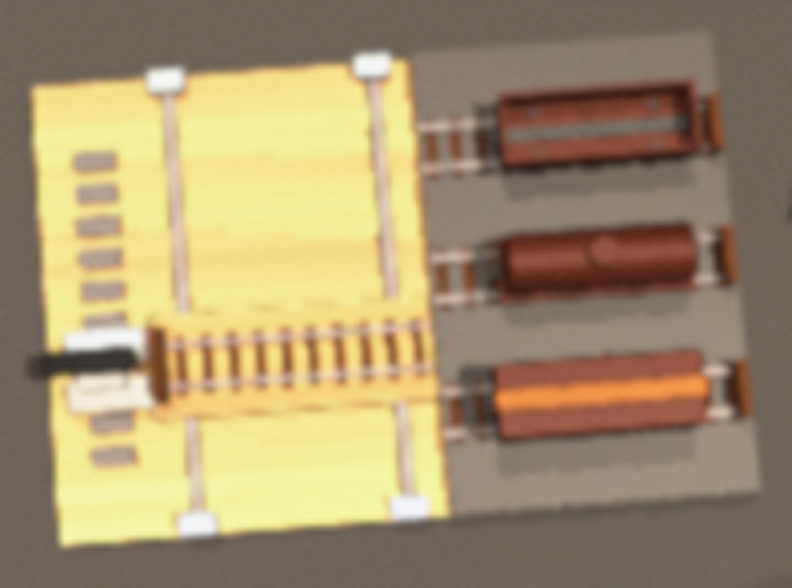

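View pics/side0c.png

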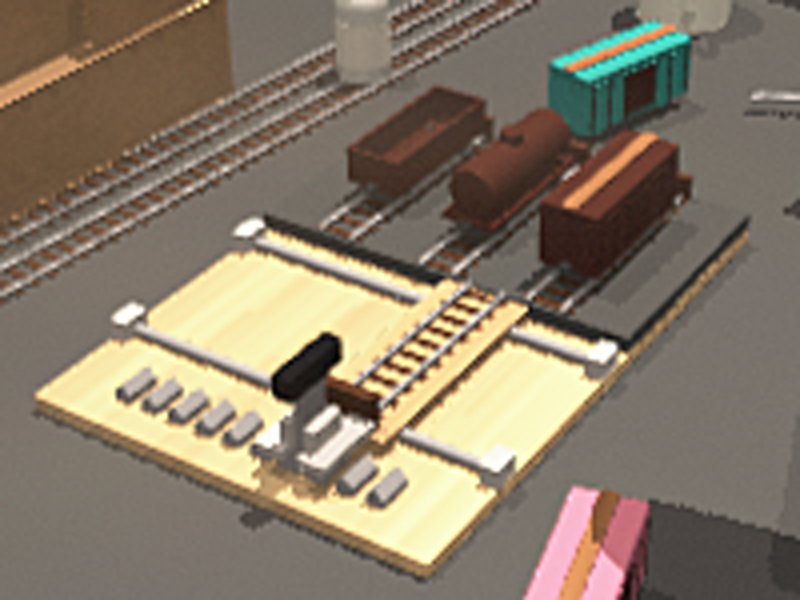

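```bash
cat > h.py <<'E'
import numpy as np, cv2
def ray(px,K,T,z):
    px=np.atleast_2d(np.asarray(px,float)); d=np.c_[(px[:,0]-K[0,2])/K[0,0],-(px[:,1]-K[1,2])/K[1,1],-np.ones(len(px))]@T[:3,:3].T
    o=T[:3,3]; t=(z-o[2])/d[:,2]; return o+d*t[:,None]
def proj(P,K,T):
    P=np.atleast_2d(P); c=(P-T[:3,3])@T[:3,:3]; return np.c_[K[0,0]*c[:,0]/-c[:,2]+K[0,2],K[1,1]*-c[:,1]/-c[:,2]+K[1,2]]
E
python3 - <<'E'
from h import *
c=np.load("cal_top0.npz");K,T=c["K"],c["T"]
a=cv2.imread("pics/top0.png")
cor=[(202.3,150.7),(209.1,260),(367.7,246.7),(356.8,138.3)]
for z in (0.01,0.018):
    P=ray(cor,K,T,z); print(z,P.round(4)[:,:2].tolist(),[round(float(np.linalg.norm(P[i]-P[(i+1)%4])),4) for i in range(4)],"cen",P.mean(0).round(4))
    print("yaw",np.degrees([np.arctan2(*(P[0]-P[1])[[1,0]]),np.arctan2(*(P[3]-P[2])[[1,0]]),np.arctan2(*(P[0]-P[3])[[1,0]])-np.pi/2,np.arctan2(*(P[1]-P[2])[[1,0]])-np.pi/2]))
hsv=cv2.cvtColor(a,cv2.COLOR_BGR2HSV)
def rect(m,name,z):
    ys,xs=np.nonzero(m); pts=np.c_[xs,ys].astype(np.float32); P=ray(pts,K,T,z)[:,:2].astype(np.float32)
    r=cv2.minAreaRect(P*1000); print(name,len(xs),pts.mean(0),pts.min(0),pts.max(0),"mean",P.mean(0),"rect",r)
    _,v=np.linalg.eigh(np.cov(P.T)); print(' axis deg from y',np.degrees(np.arctan(-v[0,1]/v[1,1])))
R=np.zeros(a.shape[:2],bool); R[205:240,300:372]=1
b,g,r=[a[...,i].astype(int) for i in range(3)]
print(a[222:228,331],a[216,331],a[231,331],a[237,331])
rect(R&(r>170)&(g<190)&(b<110),"stripe",0.084)
R2=np.zeros_like(R); R2[205:245,303:358]=1
rect(R2&(r-b>35)&(r>70),"roof",0.084)
R3=np.zeros_like(R); R3[205:225,200:230]=1
rect(R3&(a.max(2)<45),"grip",0.088)
E
```

```text
0.01 [[0.6685, 0.2102], [0.3887, 0.1826], [0.4278, -0.2149], [0.7079, -0.189]] [0.2812, 0.3995, 0.2813, 0.4012] cen [ 0.5482 -0.0028  0.01  ]
yaw [5.62566511 5.28216674 5.63745397 5.61744645]
0.018 [[0.6663, 0.2085], [0.3887, 0.1812], [0.4275, -0.2133], [0.7054, -0.1876]] [0.2789, 0.3963, 0.2791, 0.398] cen [ 0.547  -0.0028  0.018 ]
yaw [5.62566511 5.28216674 5.63745397 5.61744645]
[[ 71 141 233]
 [ 71 149 239]
 [ 73 148 239]
 [ 72 134 226]
 [ 71 106 184]
 [ 73  93 159]] [ 64  84 148] [ 62  80 142] [111 123 137]
stripe 293 [331.4676  223.05461] [308. 218.] [355. 227.] mean [ 0.47937787 -0.11468685] rect ((479.4161376953125, -114.82069396972656), (14.863852500915527, 111.40898895263672), 5.648812294006348)
 axis deg from y 5.315674668446168
roof 958 [331.59393 223.37683] [303. 213.] [357. 234.] mean [ 0.47864044 -0.11498549] rect ((478.44403076171875, -111.53466796875), (44.773555755615234, 128.75628662109375), 4.980958461761475)
 axis deg from y 5.223858903515582<stdin>:11: RuntimeWarning: Mean of empty slice.
  ret = um.true_divide(
Traceback (most recent call last):
ValueError: zero-size array to reduction operation minimum which has no identity
```

```bash
python3 - <<'E'
from h import *
for n in("top","side"):
    c=np.load(f"cal_{n}0.npz");K,T=c["K"],c["T"]; a=cv2.imread(f"pics/{n}0.png")
    p=proj([0.4914,0.1574,0.079],K,T)[0]; print(n,p)
    x,y=p.round().astype(int); crop=a[y-14:y+15,x-22:x+23]; m=crop.max(2)<75
    k,l,s,cc=cv2.connectedComponentsWithStats(m.astype(np.uint8)); i=1+s[1:,4].argmax(); print(s[i],cc[i]+[x-22,y-14])
    if n=="top":
        ys,xs=np.nonzero(l==i); P=ray(np.c_[xs+x-22,ys+y-14],K,T,0.086); print(P.mean(0),cv2.minAreaRect((P[:,:2]*1000).astype(np.float32)))
    q1=cc[i]+[x-22,y-14]
    if n=="top": q0=q1;c0=c
M=[]
pts=[]
for cc_,q in((c0,q0),(c,q1)):
    Tw=np.linalg.inv(cc_["T"]); S=np.diag([1,-1,-1.]); M.append(cc_["K"]@S@Tw[:3]); pts.append(q)
X=cv2.triangulatePoints(M[0],M[1],pts[0].reshape(2,1),pts[1].reshape(2,1)); print("tri",(X[:3]/X[3]).ravel())
E
```

```text
top [216.05948346 216.42678718]
[ 8 12 23  6 85] [212.91764706 215.98823529]
[0.49160024 0.16362032 0.086     ] ((490.99505615234375, 163.35440063476562), (9.799490928649902, 51.94961929321289), 5.6811323165893555)
side [237.77194742 231.05598797]
[ 12   6  17  17 160] [236.10625 231.775  ]
tri [0.49130375 0.16389637 0.08101408]
```

```bash
cat >> h.py <<'E'
from scipy.spatial.transform import Rotation as Ro
YAW=np.radians(5.5)
U=np.array([np.cos(YAW),np.sin(YAW)]);V=np.array([-np.sin(YAW),np.cos(YAW)]);C=np.array([0.547,-0.0015])
def B(x,y,z): return np.r_[C+U*x+V*y,z]
def tool(target,s,yaw=YAW):
    R=Ro.from_quat(s["tcp_rot"]).as_matrix(); d=R.T@(np.asarray(target)-s["ee_pos"])*1000
    a=np.arctan2(R[1,0],R[0,0]); sp=-((yaw-a+np.pi/2)%np.pi-np.pi/2)
    print("tcp",s["ee_pos"].round(4),"F",s["wrist_force"].round(1),"w",round(float(s["width"]),3),"t",s["clock"],"tilt",R[:,2].round(4)); print("shift",d.round(1),"spin",sp.round(4))
E
python3 - <<'E'
from h import *
from workcell import robot
s=robot.sense(); print(B(-.04,.165,.15)); tool([0.4912,.161,.15],s)
E
```

```text
[0.4913696  0.15890654 0.15      ]
tcp [ 0.1755 -0.521   0.2309] F [ 0.8 -0.6 -0.5] w 1.001 t 0.15 tilt [-2.e-04  8.e-04 -1.e+00]
shift [-545.5 -516.8   81.4] spin -1.342
```

Emit:
apply_moves([
  [[-545,-517,80,-1.342,0.6],[-545,-517,80,-1.342,0.6],[-545,-517,80,-1.342,0.6],[-545,-517,80,-1.342,0.6],[-545,-517,80,-1.342,0.6],[-545,-517,80,-1.342,0.6],[-545,-517,80,-1.342,0.6],[-545,-517,80,-1.342,0.6],[-545,-517,80,-1.342,0.6],[-545,-517,80,-1.342,0.6]],
], force=40)

```text
clock: 1.15
ee_pos: [0.3852, -0.0682, 0.1783]
tcp_rot: [0.999, 0.05, 0.0, 0.0]
wrist_force: [0.9, -0.9, -0.5]
width: 0.598
```

```bash
python3 - <<'E'
from h import *
from workcell import robot
s=robot.sense(); tool([0.4912,.161,.15],s)
E
```

```text
tcp [ 0.3852 -0.0682  0.1783] F [ 0.9 -0.9 -0.5] w 0.598 t 1.15 tilt [ 6.e-04 -2.e-04 -1.e+00]
shift [ 128.6 -217.3   28.3] spin 0.005
```

Emit:
apply_moves([
  [[128,-217,28,0.0,0.6],[128,-217,28,0.0,0.6],[128,-217,28,0.0,0.6],[128,-217,28,0.0,0.6],[128,-217,28,0.0,0.6],[128,-217,28,0.0,0.6],[128,-217,28,0.0,0.6],[128,-217,28,0.0,0.6]],
])

```text
clock: 1.95
ee_pos: [0.4908, 0.1573, 0.1502]
tcp_rot: [0.999, 0.048, -0.0, 0.0]
wrist_force: [-0.3, 0.3, 0.6]
width: 0.603
```

```bash
python3 - <<'E'
from h import *
from workcell import robot
s=robot.sense(); tool([0.4912,.161,.058],s)
d=robot.get_image("wrist"); cv2.imwrite("pics/wrist1.png",d["image"]); np.savez("cal_wrist1.npz",K=d["K"],T=d["cam_to_world"])
print(proj(np.array([B(-.04,.165,.088),B(-.08,-.105,.084),[.4912,.161,.088]]),d["K"],d["cam_to_world"]))
d=robot.get_image("top"); cv2.imwrite("pics/top1.png",d["image"])
E
```

```text
tcp [0.4908 0.1573 0.1502] F [-0.3  0.3  0.6] w 0.603 t 1.95 tilt [-8.e-04 -3.e-04 -1.e+00]
shift [ 0.8 -3.7 92.2] spin -0.0003
[[279.94562793 221.12988715]
 [233.84754392 515.14634421]
 [279.99705869 218.02521906]]
```

View pics/wrist1.png

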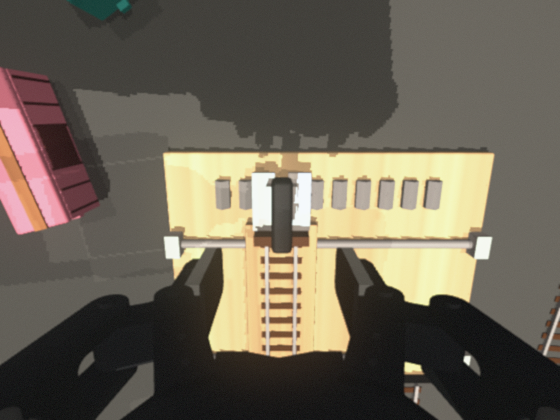

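Emit:
apply_moves([
  [[2,-4,50,0,0.5],[2,-4,91,0,0.5],[2,-4,91,0,0.5],[2,-4,91,0,0.5],[2,-4,91,0,0.0],[2,-4,91,0,0.0],[2,-4,91,0,0.0],[2,-4,91,0,0.0],[2,-4,91,0,0.0],[2,-4,91,0,0.0]],
], force=50)

```text
clock: 3.05
ee_pos: [0.4933, 0.1623, 0.0614]
tcp_rot: [0.999, 0.048, 0.001, -0.0]
wrist_force: [-5.7, -1.6, 12.2]
width: 0.155
```

```bash
python3 - <<'E'
from h import *
from workcell import robot
s=robot.sense(); tool([0.4912,.161,.058],s)
d=robot.get_image("side"); cv2.imwrite("pics/side2.png",cv2.resize(d["image"][140:290,160:360],None,fx=4,fy=4))
E
```

```text
tcp [0.4933 0.1623 0.0614] F [-5.7 -1.6 12.2] w 0.155 t 3.05 tilt [ 1.5e-03  3.0e-04 -1.0e+00]
shift [-2.2  1.1  3.4] spin -0.0
```

View pics/side2.png

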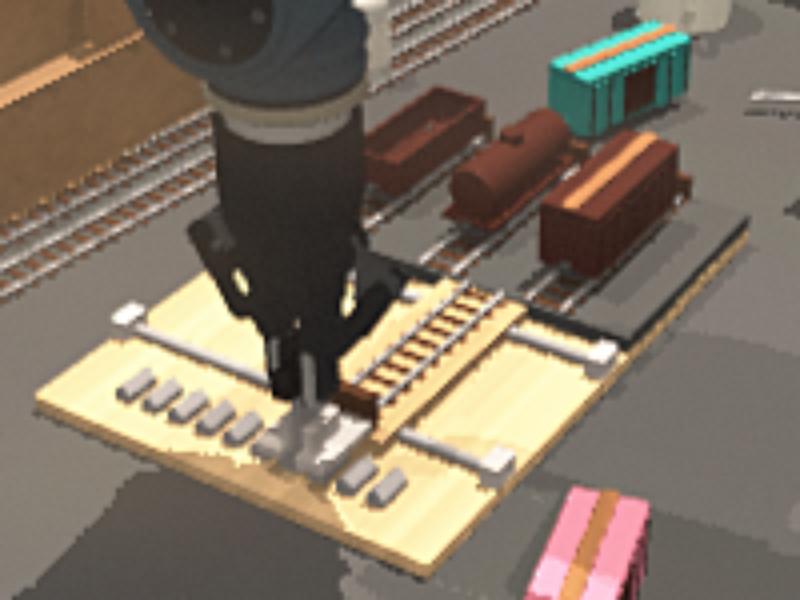

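Emit:
apply_moves([
  [[-1,0,-7,0,0.0],[-1,0,-14,0,0.0],[-1,0,-19,0,0.0],[-1,0,-19,0,0.0],[-1,0,-19,0,0.0]],
])

```text
clock: 3.6
ee_pos: [0.4921, 0.1621, 0.0784]
tcp_rot: [0.999, 0.048, 0.0, -0.0]
wrist_force: [0.9, -1.8, -7.7]
width: 0.154
```

```bash
python3 - <<'E'
from h import *
from workcell import robot
s=robot.sense(); tool([0.4912,.161,.058],s)
d=robot.get_image("side"); cv2.imwrite("pics/side3.png",cv2.resize(d["image"][140:290,160:360],None,fx=4,fy=4))
E
```

```text
tcp [0.4921 0.1621 0.0784] F [ 0.9 -1.8 -7.7] w 0.154 t 3.6 tilt [ 4.e-04  0.e+00 -1.e+00]
shift [-1.   1.  20.4] spin -0.0
```

View pics/side3.png

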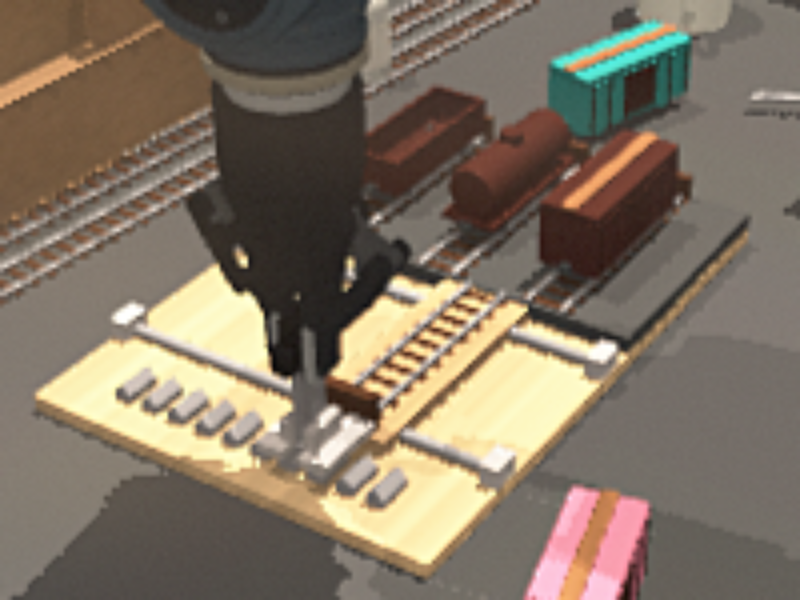

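Emit:
apply_moves([
  [[-8,0,0,0,0.0],[-16,0,0,0,0.0],[-24,0,0,0,0.0],[-32,0,0,0,0.0],[-40,0,0,0,0.0],[-40,0,0,0,0.0],[-40,0,0,0,0.0]],
])

```text
clock: 4.35
ee_pos: [0.4516, 0.1583, 0.0783]
tcp_rot: [0.999, 0.048, -0.0, 0.0]
wrist_force: [-0.6, -1.3, -7.9]
width: 0.153
```

```bash
python3 - <<'E'
from h import *
from workcell import robot
s=robot.sense(); tool([0.4523,.158,.061],s)
d=robot.get_image("side"); cv2.imwrite("pics/side4.png",cv2.resize(d["image"][140:290,160:360],None,fx=4,fy=4))
E
```

```text
tcp [0.4516 0.1583 0.0783] F [-0.6 -1.3 -7.9] w 0.153 t 4.35 tilt [-9.e-04 -2.e-04 -1.e+00]
shift [ 0.7  0.3 17.3] spin 0.0001
```

View pics/side4.png

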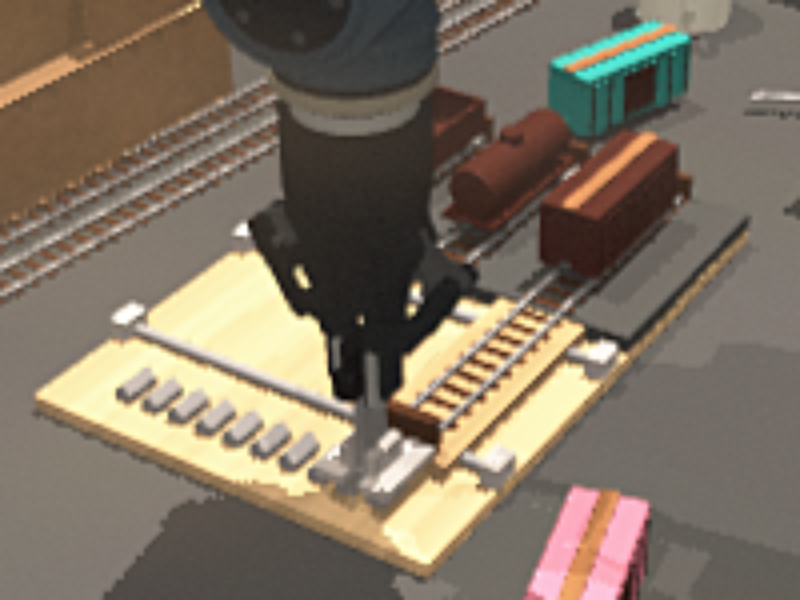

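Emit:
apply_moves([
  [[0,0,6,0,0.0],[0,0,12,0,0.0],[0,0,16,0,0.0],[0,0,16,0,0.0],[0,0,16,0,0.45],[0,0,16,0,0.45],[0,0,16,0,0.45],[0,0,16,0,0.45]],
])

```text
clock: 5.2
ee_pos: [0.4523, 0.1584, 0.0626]
tcp_rot: [0.999, 0.048, 0.0, -0.0]
wrist_force: [-0.6, 0.4, 0.4]
width: 0.449
```

Emit:
apply_moves([
  [[0,0,-40,0,0.45],[0,0,-80,0,0.6],[0,60,-90,0,0.6],[0,110,-90,0,0.6],[0,160,-90,0,0.6],[0,160,-90,0,0.6]],
])

```text
clock: 5.8
ee_pos: [0.4678, -0.0045, 0.1528]
tcp_rot: [0.999, 0.046, 0.001, 0.0]
wrist_force: [0.3, 1.1, -0.5]
width: 0.6
```

```bash
python3 - <<'E'
from h import *
from workcell import robot
s=robot.sense(); tool(np.r_[.4785,-.1145,.15],s)
for n in("side","top","wrist"):
    d=robot.get_image(n); a=d["image"]; np.savez(f"cal_{n}5.npz",K=d["K"],T=d["cam_to_world"]); cv2.imwrite(f"pics/{n}5r.png",a)
    if n=="side": a=cv2.resize(a[140:290,160:360],None,fx=4,fy=4)
    cv2.imwrite(f"pics/{n}5.png",a)
E
```

```text
tcp [ 0.4678 -0.0045  0.1528] F [ 0.3  1.1 -0.5] w 0.6 t 5.8 tilt [ 1.1e-03 -6.0e-04 -1.0e+00]
shift [  0.5 110.5   2.9] spin -0.0032
```

View pics/side5.png

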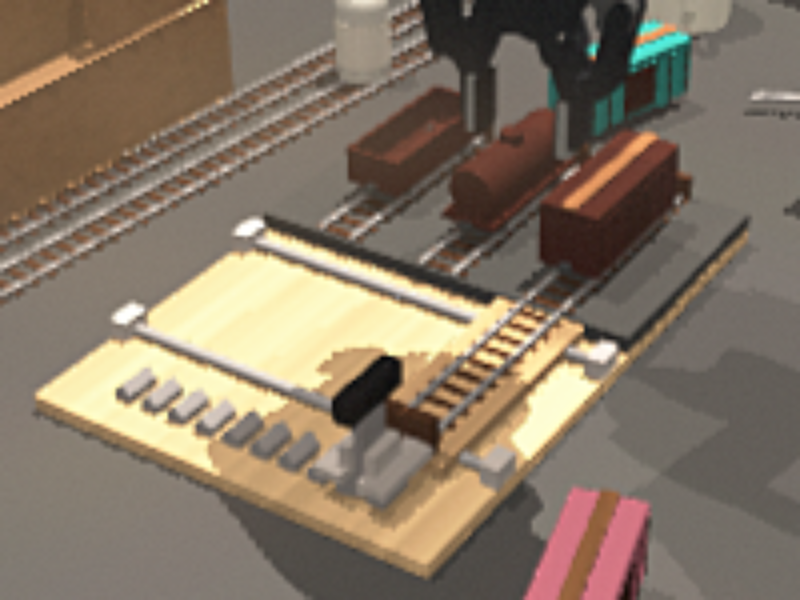

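View pics/wrist5.png

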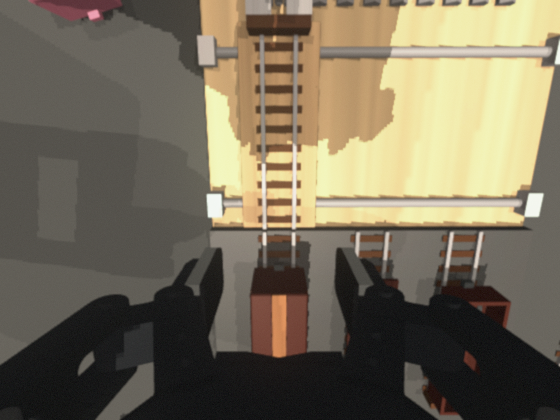

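Emit:
apply_moves([
  [[0,50,2,0,0.7],[0,100,2,0,0.7],[0,101,2,0,0.7],[0,101,2,0,0.7],[0,101,2,0,0.7]],
], force=20)

```text
clock: 6.45
ee_pos: [0.4771, -0.0998, 0.1502]
tcp_rot: [0.999, 0.049, -0.0, -0.0]
wrist_force: [0.4, 0.1, 0.1]
width: 0.703
```

```bash
python3 - <<'E'
from h import *
from workcell import robot
s=robot.sense(); tool(np.r_[.4777,-.105,.045],s)
for n in("side","top","wrist"):
    d=robot.get_image(n); a=d["image"]; K,T=d["K"],d["cam_to_world"]
    if n=="side": a=cv2.resize(a[100:250,200:400],None,fx=4,fy=4)
    cv2.imwrite(f"pics/{n}6.png",a)
    if n=="wrist":
        b,g,r=[a[...,i].astype(int) for i in range(3)]; m=(r>150)&(g<190)&(b<110)&(g-b>30); m[:, :220]=0; m[:,340:]=0; m[:180]=0
        ys,xs=np.nonzero(m); print(len(xs),xs.min(),xs.max(),ys.min(),ys.max())
        P=ray(np.c_[xs,ys],K,T,.084); print(P.mean(0), np.polyfit(P[:,1],P[:,0],1), np.polyval(np.polyfit(P[:,1],P[:,0],1),-.105), P[:,1].max())
E
```

```text
tcp [ 0.4771 -0.0998  0.1502] F [0.4 0.1 0.1] w 0.703 t 6.45 tilt [-5.e-04  4.e-04 -1.e+00]
shift [  0.2   5.3 105.2] spin 0.0017
2023 271 286 180 315
[ 0.4785296  -0.11947002  0.084     ] [-0.09660271  0.46698847] 0.47713175708953526 -0.07175420587687352
```

View pics/wrist6.png

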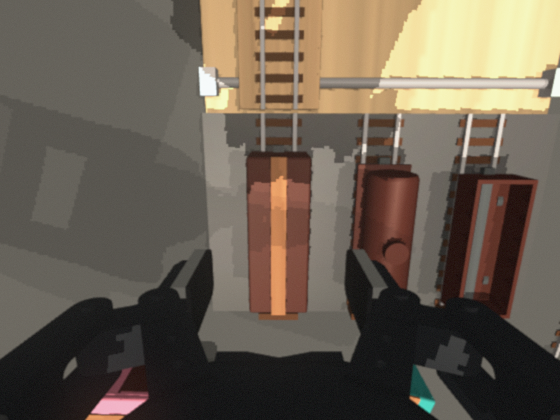

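View pics/side6.png

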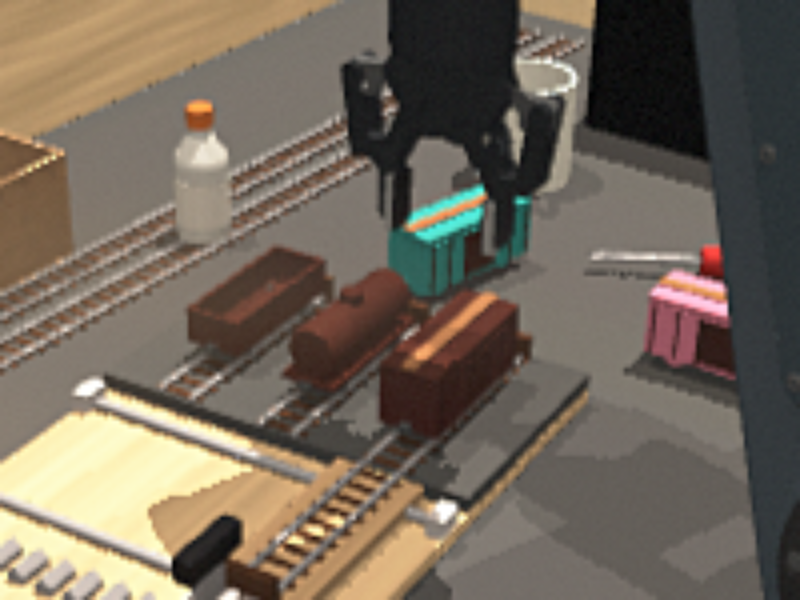

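Emit:
apply_moves([
  [[0,5,45,0,0.7],[0,5,80,0,0.7],[0,5,105,0,0.7],[0,5,105,0,0.7],[0,5,105,0,0.7]],
], force=20)

```text
clock: 7.1
ee_pos: [0.4778, -0.106, 0.0459]
tcp_rot: [0.999, 0.048, -0.0, -0.0]
wrist_force: [-0.5, -0.6, 1.2]
width: 0.704
```

```bash
python3 - <<'E'
from h import *
from workcell import robot
s=robot.sense(); tool(np.r_[.4771,-.105,.045],s)
for n in("wrist","side"):
    d=robot.get_image(n); a=d["image"]
    if n=="side": a=cv2.resize(a[100:250,200:400],None,fx=4,fy=4)
    cv2.imwrite(f"pics/{n}7.png",a)
E
```

```text
tcp [ 0.4778 -0.106   0.0459] F [-0.5 -0.6  1.2] w 0.704 t 7.1 tilt [-2.e-04  1.e-04 -1.e+00]
shift [-0.6 -1.   0.9] spin 0.0008
```

View pics/wrist7.png

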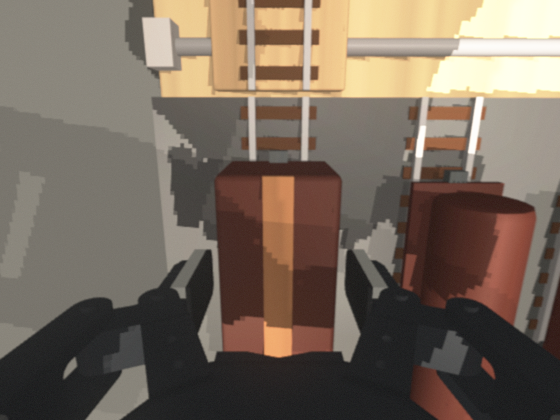

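View pics/side7.png

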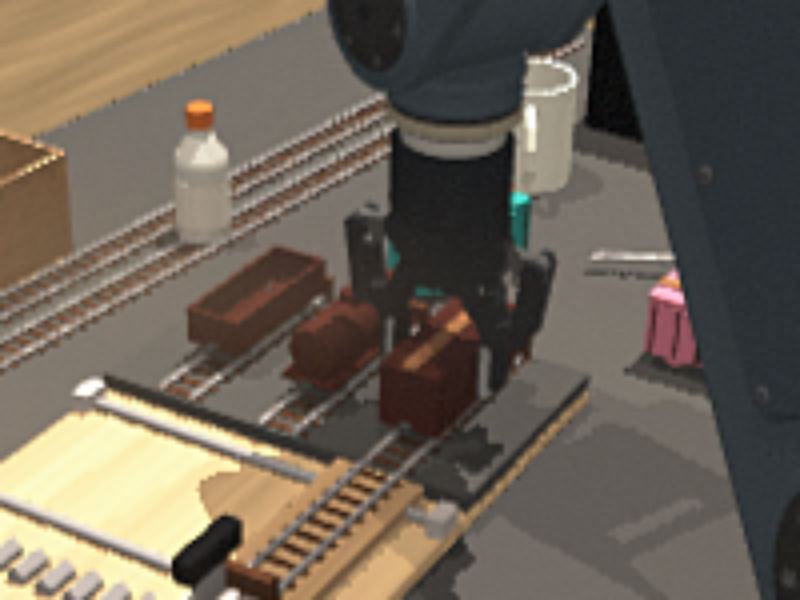

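Centred over the boxcar (stripe at column 279, pads at 212 and 345); closing gently.

Emit:
apply_moves([
  [[0,0,0,0,0.3],[0,0,0,0,0.3],[0,0,0,0,0.3],[0,0,0,0,0.3],[0,0,0,0,0.3],[0,0,0,0,0.3]],
], force=20)

```text
clock: 7.8
ee_pos: [0.4783, -0.1065, 0.0466]
tcp_rot: [0.999, 0.048, 0.001, 0.0]
wrist_force: [-1.0, 1.8, 8.2]
width: 0.489
```

```bash
python3 - <<'E'
from h import *
from workcell import robot
s=robot.sense(); tool(np.r_[.4771,-.105,.045],s)
a=robot.get_image("wrist"); cv2.imwrite("pics/wrist8.png",a["image"])
T=a["cam_to_world"];K=a["K"]
print(s["moment"])
E
```

```text
tcp [ 0.4783 -0.1065  0.0466] F [-1.   1.8  8.2] w 0.489 t 7.8 tilt [ 1.9e-03 -5.0e-04 -1.0e+00]
shift [-1.  -1.6  1.6] spin -0.0001
[ 0.20701062  0.3038037  -0.05738204]
```

View pics/wrist8.png

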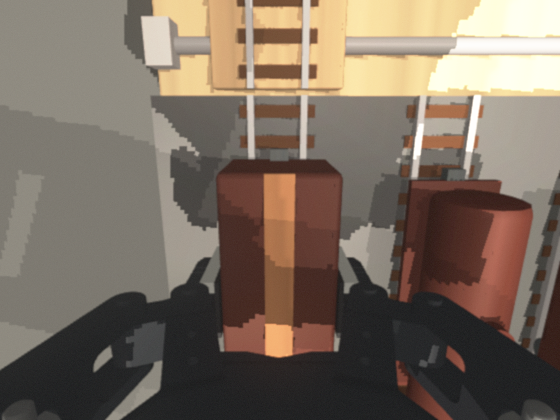

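Emit:
apply_moves([
  [[0,0,-1,0,0.3],[0,-6,-1,0,0.3],[0,-15,-1,0,0.3],[0,-25,-1,0,0.3],[0,-36,-1,0,0.3],[0,-47,-1,0,0.3],[0,-58,-1,0,0.3],[0,-68,-1,0,0.3],[0,-75,-1,0,0.3],[0,-78,-1,0,0.3]],
])

```text
clock: 8.85
ee_pos: [0.4703, -0.0278, 0.0466]
tcp_rot: [0.999, 0.048, 0.0, 0.0]
wrist_force: [-0.9, -4.4, 5.3]
width: 0.489
```

```bash
python3 - <<'E'
from h import *
from workcell import robot
s=robot.sense(); tool(np.r_[.4771-.0077,-.105+.08,.045],s)
for n in("wrist","side"):
    d=robot.get_image(n); a=d["image"]
    if n=="side": a=cv2.resize(a[120:270,180:380],None,fx=4,fy=4)
    cv2.imwrite(f"pics/{n}9.png",a)
E
```

```text
tcp [ 0.4703 -0.0278  0.0466] F [-0.9 -4.4  5.3] w 0.489 t 8.85 tilt [ 7.e-04 -3.e-04 -1.e+00]
shift [-0.6 -2.8  1.6] spin 0.001
```

View pics/wrist9.png

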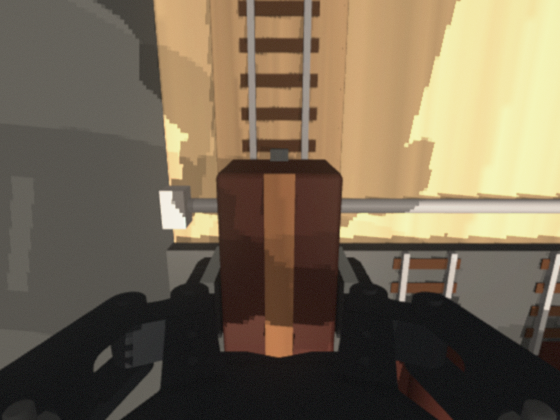

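View pics/side9.png

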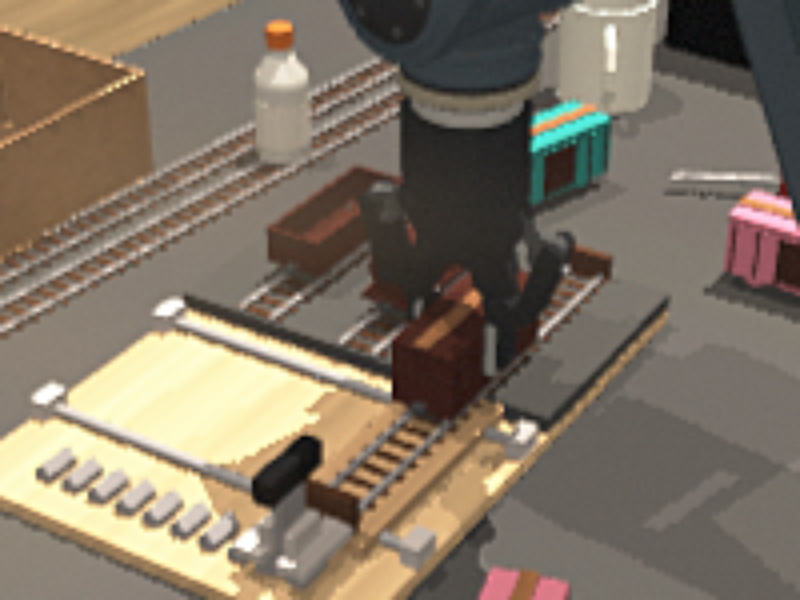

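Emit:
apply_moves([
  [[0,-6,0,0,0.3],[0,-15,0,0,0.3],[0,-25,0,0,0.3],[0,-36,0,0,0.3],[0,-47,0,0,0.3],[0,-58,0,0,0.3],[0,-67,0,0,0.3],[0,-74,0,0,0.3],[0,-77,0,0,0.3],[0,-78,0,0,0.3]],
])

```text
clock: 9.95
ee_pos: [0.4627, 0.0496, 0.0466]
tcp_rot: [0.999, 0.048, 0.0, 0.0]
wrist_force: [0.8, -4.1, 6.4]
width: 0.491
```

```bash
python3 - <<'E'
from h import *
from workcell import robot
s=robot.sense(); tool(np.r_[.4771-.0077,-.105+.16,.045],s)
for n in("wrist","side"):
    d=robot.get_image(n); a=d["image"]
    if n=="side": a=cv2.resize(a[120:270,180:380],None,fx=4,fy=4)
    cv2.imwrite(f"pics/{n}10.png",a)
    if n=="wrist": print(proj(np.array([B(-.08,.06+.07,.048)]),d["K"],d["cam_to_world"]))
E
```

```text
tcp [0.4627 0.0496 0.0466] F [ 0.8 -4.1  6.4] w 0.491 t 9.95 tilt [ 5.e-04 -2.e-04 -1.e+00]
shift [ 7.2 -4.7  1.6] spin 0.0009
[[276.50806875 105.83732266]]
```

View pics/wrist10.png

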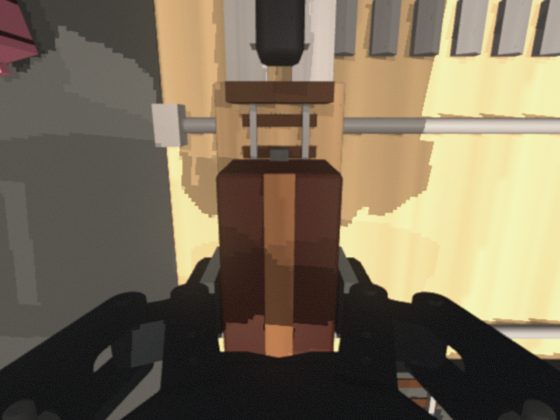

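View pics/side10.png

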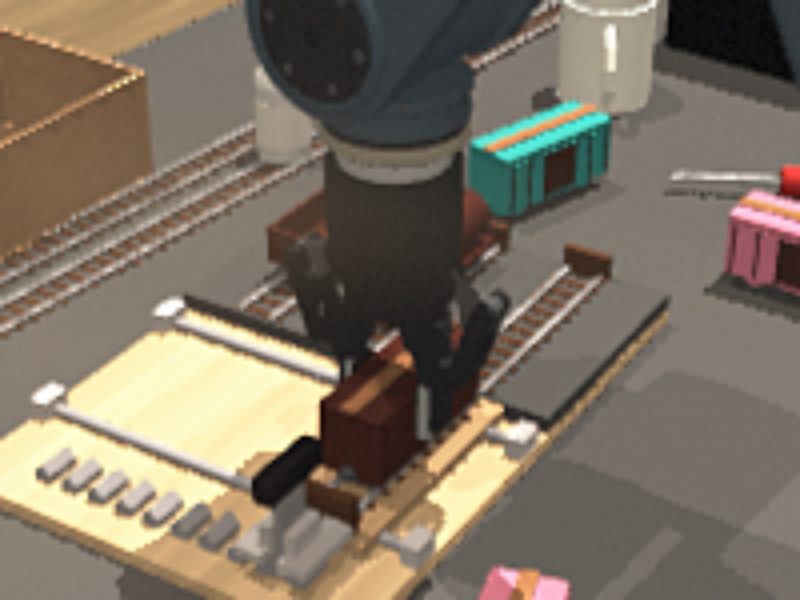

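```bash
python3 - <<'E'
from h import *
from workcell import robot
d=robot.get_image("wrist");K,T=d["K"],d["cam_to_world"]
for z in(.036,.04,.048): 
    P=ray([[279,150],[279,102],[279,95]],K,T,z); print(z,P[:,1], ((P[:,:2]-C)@V))
P=ray([[279,174],[279,160]],K,T,.084);print("roof front edge base y",(P[:,:2]-C)@V)
E
python3 - <<'E'
import cv2
a=cv2.imread("pics/wrist10.png"); cv2.imwrite("pics/w10c.png",cv2.resize(a[60:190,200:360],None,fx=4.5,fy=4.5,interpolation=cv2.INTER_CUBIC))
E
```

```text
0.036 [0.10150544 0.12233246 0.12524472] [0.11108349 0.1320086  0.13493458]
0.04 [0.10188613 0.12216852 0.12500462] [0.1114661  0.13184402 0.13469348]
0.048 [0.10264752 0.12184064 0.12452443] [0.11223134 0.13151486 0.13421129]
roof front edge base y [0.10808438 0.11254701]
```

View pics/w10c.png

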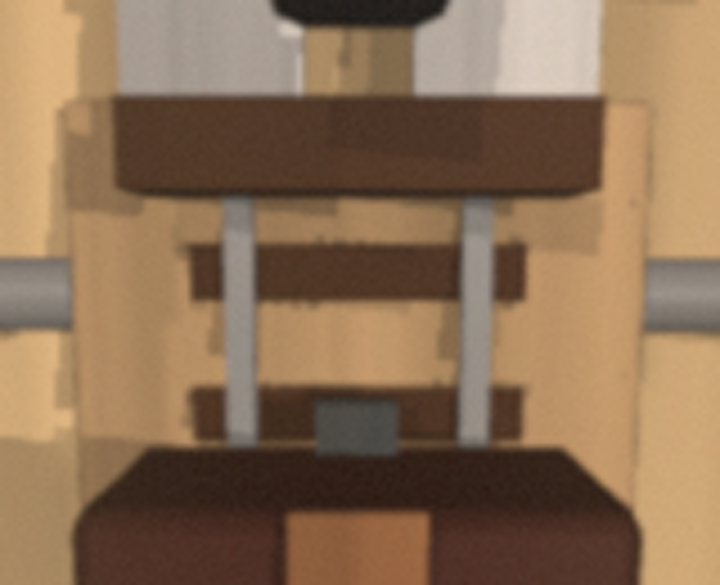

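Emit:
apply_moves([
  [[0,-3,0,0,0.3],[0,-6,0,0,0.3],[0,-7,0,0,0.3],[0,-7,0,0,0.3],[0,-7,0,0,0.7],[0,-7,0,0,0.7],[0,-7,0,0,0.7],[0,-7,0,0,0.7]],
])

```text
clock: 10.9
ee_pos: [0.4617, 0.056, 0.0462]
tcp_rot: [0.999, 0.048, -0.0, -0.0]
wrist_force: [-0.9, -0.0, -0.0]
width: 0.7
```

```bash
python3 - <<'E'
from h import *
from workcell import robot
s=robot.sense(); tool(s["ee_pos"],s)
d=robot.get_image("wrist"); cv2.imwrite("pics/wrist11.png",d["image"])
E
```

```text
tcp [0.4617 0.056  0.0462] F [-0.9 -0.  -0. ] w 0.7 t 10.9 tilt [-5.e-04  1.e-04 -1.e+00]
shift [0. 0. 0.] spin 0.0001
```

View pics/wrist11.png

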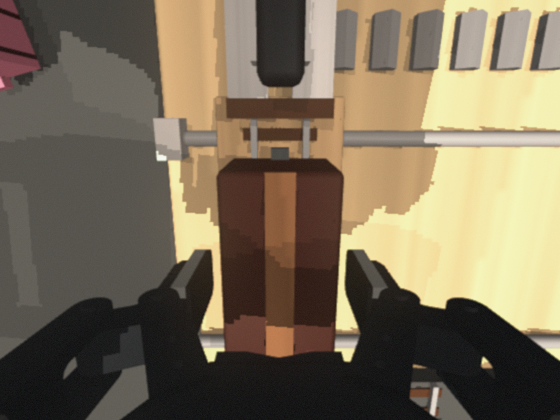

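Released with clearance on both sides (pads at columns 212 and 345, car 219–342). Going straight up.

Emit:
apply_moves([
  [[0,0,-30,0,0.7],[0,0,-75,0,0.7],[0,0,-120,0,0.7],[0,50,-150,0,0.7],[0,100,-150,0,0.7],[0,150,-150,0,0.7],[0,200,-150,0,0.7],[0,220,-150,0,0.7],[0,220,-150,0,0.7]],
])

```text
clock: 11.85
ee_pos: [0.4831, -0.1662, 0.1962]
tcp_rot: [0.999, 0.046, 0.0, 0.0]
wrist_force: [0.2, 0.7, 0.0]
width: 0.704
```

```bash
python3 - <<'E'
from h import *
from workcell import robot
s=robot.sense(); tool(s["ee_pos"],s)
q=[]
for n in("top","side"):
    d=robot.get_image(n); a=d["image"];K,T=d["K"],d["cam_to_world"]
    r=a[130:270,195:375] if n=="top" else a[140:290,160:360]
    cv2.imwrite(f"pics/{n}12.png",cv2.resize(r,None,fx=4,fy=4,interpolation=cv2.INTER_CUBIC))
    p=proj(B(-.08,.165,.079),K,T)[0]; x,y=p.round().astype(int)
    m=(a[y-14:y+15,x-22:x+23].max(2)<75).astype(np.uint8)
    k,l,st,cc=cv2.connectedComponentsWithStats(m); i=1+st[1:,4].argmax(); c=cc[i]+[x-22,y-14]; print(n,p,c,st[i])
    q.append((K@np.diag([1,-1,-1.])@np.linalg.inv(T)[:3],c.reshape(2,1)))
    if n=="top":
        b,g,rr=[a[...,j].astype(int) for j in range(3)]; m=(rr>120)&(g<190)&(b<110)&(rr-g>50)&(g-b>25)
        M=np.zeros_like(m);M[200:245,225:305]=1; m&=M; ys,xs=np.nonzero(m); P=ray(np.c_[xs,ys],K,T,.084)
        print(len(xs),xs.min(),xs.max(),"stripe",P.mean(0),"rel base",(P[:,:2].mean(0)-C)@U,(P[:,:2].mean(0)-C)@V,cv2.minAreaRect((P[:,:2]*1000).astype(np.float32)))
X=cv2.triangulatePoints(q[0][0],q[1][0],q[0][1],q[1][1]);print("grip",(X[:3]/X[3]).ravel())
E
```

```text
tcp [ 0.4831 -0.1662  0.1962] F [0.2 0.7 0. ] w 0.704 t 11.85 tilt [ 1.e-04 -4.e-04 -1.e+00]
shift [0. 0. 0.] spin -0.0036
top [216.47561982 233.30100433] [214.24285714 232.41428571] [ 9 12 24  4 70]
970 231 295 stripe [0.48782613 0.03277473 0.084     ] rel base -0.05561635801129013 0.03978850363996314 ((479.7182312011719, 46.08781814575195), (103.70513916015625, 149.86912536621094), 0.8865489363670349)
side [252.48096974 237.21536294] [260.50117647 234.81176471] [ 13   0  32  25 425]
grip [0.4433365  0.15208112 0.08904302]
```

View pics/top12.png

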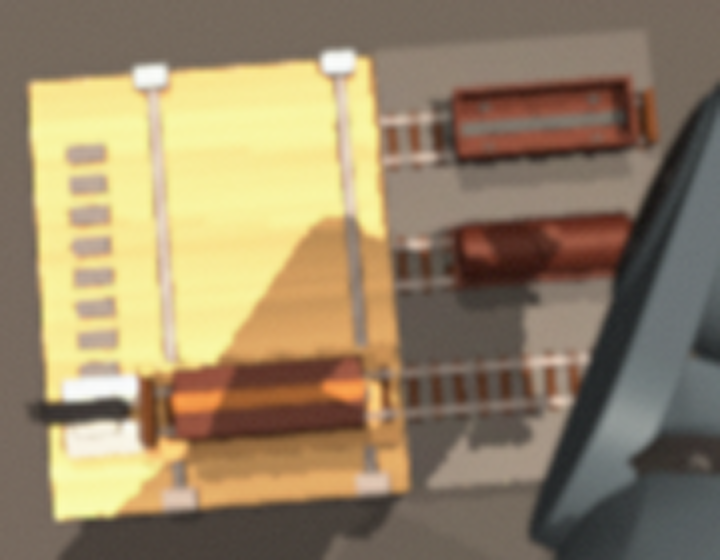

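View pics/side12.png

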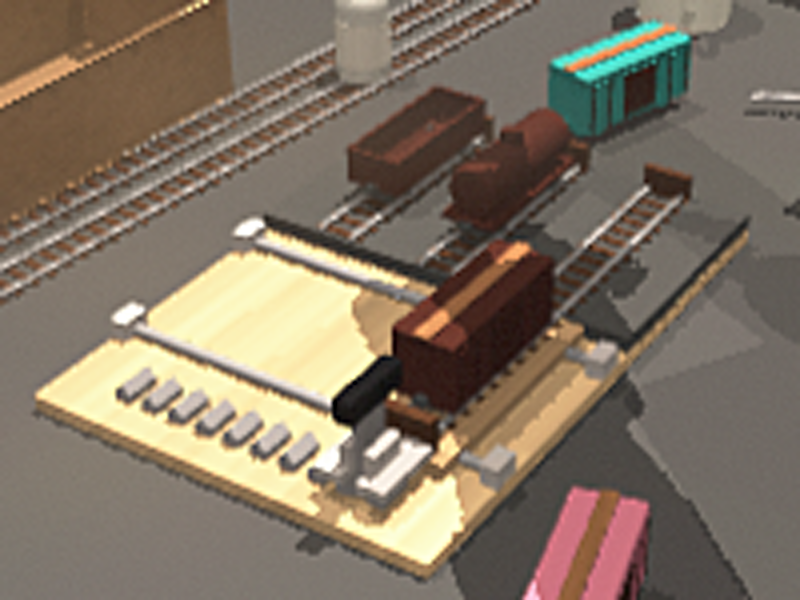

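```bash
python3 - <<'E'
from h import *
c=np.load("cal_top0.npz");K,T=c["K"],c["T"]
f=lambda x,y:(195+x/4,130+y/4)
P=ray([f(171,404),f(366,392)],K,T,.084); print("roof ends base",[((p[:2]-C)@U,(p[:2]-C)@V) for p in P],"len",np.linalg.norm(P[0]-P[1]))
P2=ray([f(157,404)],K,T,.048); print("stop front edge base y",(P2[0,:2]-C)@V)
P3=ray([f(407,390)],K,T,.02);print("deck -y end / wood edge",(P3[0,:2]-C)@V)
M=[]
for n,q in(("top",(214.2,232.4)),("side",(251.8,237.7))):
    c=np.load(f"cal_{n}0.npz"); M.append((c["K"]@np.diag([1,-1,-1.])@np.linalg.inv(c["T"])[:3],np.array(q).reshape(2,1)))
X=cv2.triangulatePoints(M[0][0],M[1][0],M[0][1],M[1][1]);print("grip",(X[:3]/X[3]).ravel(),B(-.08,.165,.079))
E
```

```text
roof ends base [(np.float64(-0.07902562630657714), np.float64(0.11430020449495121)), (np.float64(-0.08122971850286935), np.float64(2.225488969904199e-05))] len 0.11429920292106287
stop front edge base y 0.12654552815437103
deck -y end / wood edge -0.026702516927897504
grip [0.45192598 0.15914163 0.08022918] [0.45155375 0.15507271 0.079     ]
```

```bash
python3 -c "
from workcell import robot
print(robot.sign_off())"
```

```text
the job is handed in; nothing more can be done
None
```

I handed the job in at about 12 s on the clock. `sign_off()` gives no verdict, so the results below come from my own measurements.

**What I did:** I pinched the bar's grip, lifted it 17 mm and slid the deck 40 mm to the boxcar's road (base x = -80 mm). I then lowered the bar and let go. Next I gripped the boxcar with 20 N and drew it along the rails in stages, about 165 mm in all. After opening the fingers I moved straight up and clear.

**Last checks, read from the top, side and wrist pictures:**
- **Boxcar:** it stands on the deck's track in line with the road. Its centre is about 3 mm short of `deck_mid` measured in the base frame, or about 1 mm beyond it measured from the deck's stop. Both are inside the allowed -20 to +14 mm. Sideways it is within about 1 mm.
- **Release bar:** the grip's height came out at 80 mm, against 81 mm measured at the start with the bar down, so the bar is in the notch.
- **Bystanders:** the tank wagon and the open wagon look unmoved by eye, though I took no measurement of them at the end and the arm hid the tank wagon's end in the top view.
- **Arm:** it is clear of everything, with a wrist force below 1 N.

**Checks that failed or disagreed:**
- The final automatic colour masks took in the wood and the dark boxcar, so I used hand-read pixels for the boxcar and for the grip in the side view.
- My estimates along the rails disagreed by up to about 5 mm, depending on whether I used the base corners or the grip. That is inside the margin.

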